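# Hardness test of a rubber block

### The arm

A 7-joint arm with a two-finger parallel gripper is mounted at the origin on a cart in front of the work surface, level with it; the furniture and walls round the work are solid. World frame = base frame: x ahead of the robot, y to its left, z up, the work surface at z = 0. Lengths are in m, angles in rad, forces in N, time in s.
With the tool pointing down it reaches from about 0.4 to 0.85 m from the base axis. Payload 10.4 kg.
Tool frame: the origin (TCP) lies at the very end of the fingers, on their centre line; the grasp point (between the pads) lies 19 mm behind it (manip.pinch_z is the distance from the TCP to the grasp point, in m); z points along the fingers, y is the line along which they close (so a half turn about z gives the same grasp; the last joint's range is limited). The gripper opens to 85 mm and grips with 20 to 120 N. Pads are 22 mm wide; open, the fingers measure 114 mm over their backs; the gripper's body (76 mm by 85 mm) begins 54 mm behind the grasp point. The pads swing forward as they close: fully open they stand 13 mm farther back than shut.
Start: joints at [1.293, 0.332, -0.065, 1.46, 0.022, 1.35, -0.088], TCP at [0.158, -0.605, 0.231] pointing down, gripper open.
Joint ranges: [-2.6, 2.6], [-0.5, 2.12], [-1.47, 1.34], [0.16, 2.42], [-1.27, 4.41], [0.06, 2.06], [-2.6, 2.6]. Speed limits (rad/s): [2.22, 2.22, 2.79, 2.79, 3.14, 3.14, 3.14].

### API

Orientations are given as a unit quaternion [x, y, z, w].
In Python, from workcell import manip gives the robot as it stands. The module is installed in compiled form; this text tells all that it offers.
- The arm moves only by the shell command python3 -m creep 'ROWS' [OPENING] [FORCE]. ROWS is a JSON object of lists of equal length, an entry for each row: "slide": the shift along the tool's x, y, z in m, a list of three; "twist": the turn about the tool's z in degrees. A call has 1 to 8 rows; each row shifts and turns the commanded pose from where the row before left it, along the tool's axes as they then stand; what a row does not reach is not made up. A row lasts 1/8 s, in which the tool goes at most 62.5 mm and 10.7 degrees, less where a joint would pass 70% of its speed; a pose out of reach is approached as far as the arm can. A call with a gripper value outside its range is refused whole. OPENING is the opening in per cent of the stroke, from 0 (shut) to 100 (fully open), set as the call begins (- or left out, the last holds). The fingers move at their own pace and stop on an object; FORCE is the grip in N (left out, the last holds). Time passes only in rows, so rows that do not move let the fingers close. It gives the time, the measured TCP pose, the force, the opening and the grip force at its end, in the units of the state.
- manip.get_obs(): the state, without advancing time (a new reading comes with each control period).
- manip.camera(name): name is "side" or "top"; returns (picture, depth): 420x560x3 uint8, blue, green, red; 420x560 float32, m along the optical axis (not along the pixel's ray), 0 where there is no reading.
- manip.camera_params(name): a dict with "intrinsics" (3x3 intrinsics, pixels), "R" (3x3) and "t" (3): a world point X has camera coordinates R X + t. Camera axes: x right, y down, z forward; pixel columns grow to the right and rows downward; lengths in m; the calibration is good to about 2 mm. A picture is of the moment at which its call begins. camera_params takes no time and is no camera call.
- manip.hand_in(): hands the job in; it is judged then, once.
The state is a dict: "clock": time; "joint_pos": joint angles; "joint_velocities": joint speeds; "tau": joint torques, N m; "position": TCP position; "ee_rot": TCP orientation; "ft_force": force on the tool from outside, world axes, zero at the start; "torque": the same for the moment, N m; "grip_width": opening from 0.0 (shut) to 1.0 (fully open); "grasp_force": force on a finger pad.
Only numpy, scipy, OpenCV 4.12 (cv2) and the standard library are available. Lean on these libraries where they do the work, as an engineer would, in place of code of your own. Each camera call takes 0.05 s, during which the arm holds its last target. There are 200 camera calls.

### The job

Take the hardness gauge from its metal block by the handle and, keeping it upright, press it straight down on the middle of the thick square rubber block until its foot is flat on the rubber all round, and hold it pressed for about two seconds so that the reading settles. Then stand it back upright on its metal block, centred over the hole so that its pin hangs free, and let go.

Things in the scene. Friction and masses are not known exactly. Their poses are not given: they have to be found in the camera images.
- gauge_grip (a point): Middle of the handle of the loose hardness gauge, 107 mm above its foot's underside, on its axis; z is up. The gauge (0.24 kg) stands upright, 135 mm tall: round foot 52 mm across, round white-faced dial case 56 mm across, on top a round upright black handle 28 mm in diameter and 50 mm long. Grasp at any yaw, fingertips above the dial case, whose top is 29 mm below this point.
- gauge_foot (a point): The centre of the underside of the gauge's foot (same axes). A sprung steel pin 4 mm thick sticks out 8 mm below it.
- gauge_pin (a joint): How far the pin is pushed up into the gauge, in m: 0 = fully out (8 mm below the foot), 0.008 = level with the foot. Its spring takes 1.4 N to start, 7 N at the end; the dial needle turns with it. With the foot flat on the square block it reads about 0.004 at about 4.3 N: more than the gauge's weight, so it must be pressed down to seat the foot.
- pad_top (a point): Centre of the top face of the thick square black rubber block, 64 x 64 mm, 30 mm high, fixed on the bench; z is up, x and y along its sides. In a row with it, in any order, lie two other fixed black rubber pieces that are not to be tested: a round disc 64 mm across, 30 mm high, and a thin plate 60 x 64 mm, 8 mm high.
- pad_sink (a joint): How far the rubber block's surface is pressed in by the pin, in m: 0 = not at all, about 0.004 when the foot is flat on the block; the rubber yields about 1 mm per N to the pin, but is firm to the foot.
- stand_seat (a point): The gauge's parking block: a fixed flat aluminium block 90 x 90 mm, 22 mm high, with a hole of 30 mm in its middle. This point is the centre of the hole's mouth, level with the block's top; z is up. The gauge's foot stands on the block and its pin hangs in the hole.
Mind the look-alikes: they are no part of the job. What is shaped like the part that bears pad_top but blue is not meant.

How it is judged:
On the way:
1. the gauge is upright with its foot flat on the square rubber block, its pin sunk in the rubber, for a second (value of joint pad_sink above 0.003 m and z of gauge_foot in the frame of pad_top below 0.002 m and horizontal distance between gauge_foot and pad_top below 0.018 m and angle between gauge_foot's own z axis and vertical below 0.12 rad), for 1 s.
At the end, for the whole second after the job is handed in: The gauge stands upright (within 6 degrees) on its metal block, its foot flat on the block (within 3 mm) and within 14 mm of the hole's centre, its pin fully out in the hole (pushed in less than 1.5 mm), and the rubber block is free again (horizontal distance between gauge_foot and stand_seat below 0.014 m and z of gauge_foot in the frame of stand_seat between -0.003 and 0.003 m and angle between gauge_foot's own z axis and vertical below 0.1 rad and value of joint gauge_pin below 0.0015 m and value of joint pad_sink below 0.001 m); the robot touches nothing.
It fails at once if the gauge is tipped over (angle between gauge_foot's own z axis and vertical above 0.5 rad).
It also fails if it takes over 51 s, if anything falls off the work surface, if the arm or the gripper's body presses on something with over 40 N, if the wrist force passes 120 N, or if a joint passes its speed limit or range.

## Working session

There is one attempt and no reset: what is moved stays moved. The work goes in short steps, Python scripts to look and compute and a shell command to move; the robot and the scene stay as the last step left them, time stands still between calls to the robot, and variables do not carry over. Pictures are saved under pics/ and viewed, at most 10 in all, crops included, and the job is handed in when it is done.

```bash
mkdir -p pics
cat > h.py <<'E'
import numpy as np, cv2
from workcell import manip
from scipy.spatial.transform import Rotation as Ro
def world(cam,D):
    p=manip.camera_params(cam);K,R,t=[np.array(p[k]) for k in("intrinsics","R","t")]
    v,u=np.mgrid[:D.shape[0],:D.shape[1]]
    c=np.stack([(u-K[0,2])/K[0,0]*D,(v-K[1,2])/K[1,1]*D,D],-1)
    return (c-t)@R
def st():
    o=manip.get_obs();R=Ro.from_quat(o["ee_rot"]).as_matrix()
    print(o["clock"],np.round(o["position"],4),np.round(R,3).tolist(),np.round(o["ft_force"],1),o["grip_width"],o["grasp_force"]);return o,R
E
python3 - <<'E'
from h import *
for c in("top","side"):
    I,D=manip.camera(c);cv2.imwrite(f"pics/{c}0.png",I);np.save(f"{c}0.npy",world(c,D))
    p=manip.camera_params(c);print(c,-np.array(p["R"]).T@np.array(p["t"]),p["R"])
st();print(manip.pinch_z)
E
```

```text
top [ 0.3556287  -0.0486307   1.08991983] [[-0.01984324 -0.99980182  0.00160181]
 [-0.99301222  0.01952202 -0.11638563]
 [ 0.11633129 -0.00390009 -0.99320281]]
side [0.02156338 0.73412913 0.60202972] [[-8.78669312e-01 -4.77430707e-01 -3.99048990e-04]
 [-2.32610481e-01  4.28828787e-01 -8.72925103e-01]
 [ 4.16932373e-01 -7.66919677e-01 -4.87854082e-01]]
0.1 [ 0.1574 -0.6045  0.2306] [[0.968, 0.252, -0.0], [0.252, -0.968, 0.001], [-0.0, -0.001, -1.0]] [-0.9 -0.7  0.9] 0.9995893481221543 0.0
0.0187
```

View pics/top0.png

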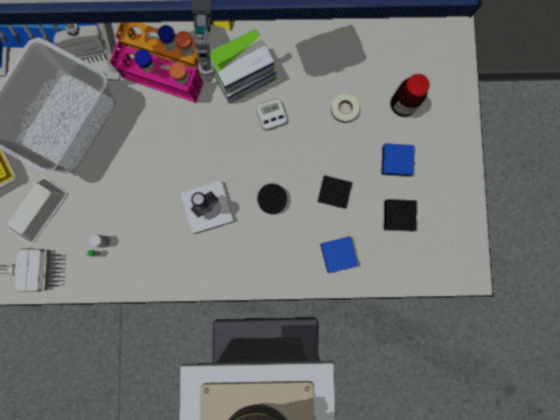

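View pics/side0.png

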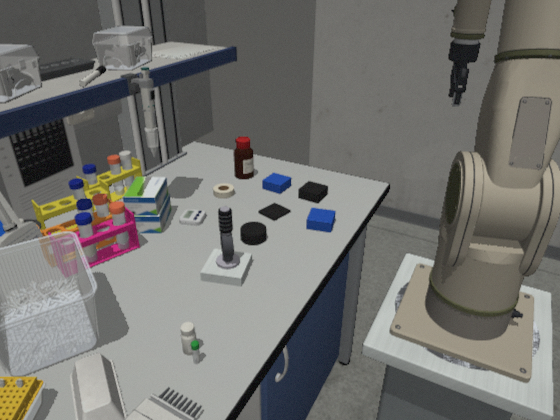

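The top view shows the gauge at (198,200) on its light block at (208,207). The round disc is at (272,198), the thin plate at (335,192) and the square black block at (400,215). The blue pieces are decoys. Next I get positions from the depth.

Run:
```python
from h import *
W=np.load("top0.npy");I=cv2.imread("pics/top0.png").astype(int)
def box(u0,u1,v0,v1,zl,zh,n,dark=None):
    w=W[v0:v1,u0:u1];m=(w[...,2]>zl)&(w[...,2]<zh)
    if dark is not None: m&=(I[v0:v1,u0:u1].max(-1)<dark)
    P=w[m];(c,s,a)=cv2.minAreaRect(P[:,:2].astype(np.float32))
    print(n,len(P),c,s,a,"z",np.median(P[:,2]),"mean",P.mean(0))
box(375,425,192,240,.02,.04,"pad")
box(312,360,170,215,.004,.02,"thin")
box(252,292,178,220,.02,.04,"disc")
box(175,240,176,240,.014,.03,"stand")
box(175,240,176,240,.10,.15,"handle")
box(175,240,176,240,.128,.15,"handletop")
box(175,240,176,240,.06,.088,"dial")
S=np.load("side0.npy")
w=S[195:275,195:255].reshape(-1,3)
for a,b in((.10,.115),(.115,.13),(.13,.15),(.132,.15),(.045,.075),(.14,.18)):
    P=w[(w[:,2]>a)&(w[:,2]<b)&(w[:,0]>.3)&(w[:,0]<.75)&(w[:,1]<.3)];print(a,b,len(P),P.mean(0) if len(P) else 0, np.ptp(P,axis=0) if len(P) else 0)
I2=cv2.imread("pics/top0.png")[165:250,165:250];I3=cv2.imread("pics/side0.png")[195:290,190:265]
cv2.imwrite("pics/c.png",np.hstack([cv2.resize(I2,(400,600),fx=0,fy=0) if 0 else cv2.resize(I2,(400,400),interpolation=2),cv2.resize(I3,(316,400),interpolation=2)]))
```

```text
pad 955 (0.4518316984176636, -0.3067089915275574) (0.06430882215499878, 0.06438591331243515) 86.67327117919922 z 0.02935778057559257 mean [ 0.45131771 -0.30616438  0.02928517]
thin 806 (0.5042033195495605, -0.1784239113330841) (0.09281236678361893, 0.09130115807056427) 87.49771118164062 z 0.0073657475952099505 mean [ 0.50526634 -0.17236844  0.00747048]
disc 725 (0.4913977086544037, -0.038116034120321274) (0.06279973685741425, 0.061787672340869904) 25.8134822845459 z 0.029054998192832023 mean [ 0.49113578 -0.03806645  0.02909784]
stand 1293 (0.47713130712509155, 0.099936842918396) (0.09078944474458694, 0.09079904109239578) 15.95691967010498 z 0.021474477356373572 mean [0.4739413  0.09691819 0.02169781]
handle 65 (0.47247228026390076, 0.09171003103256226) (0.015514220111072063, 0.02814972586929798) 51.78909683227539 z 0.13373476505696497 mean [0.47000663 0.08864392 0.13060205]
handletop 34 (0.4725302457809448, 0.09178364276885986) (0.015326915308833122, 0.02814972586929798) 51.78909683227539 z 0.14332351398515297 mean [0.4704556  0.08894898 0.14154374]
dial 128 (0.47520631551742554, 0.09572944045066833) (0.024511976167559624, 0.055545512586832047) 41.33095169067383 z 0.07968128945915619 mean [0.47233087 0.09292953 0.07808657]
0.1 0.115 61 [0.47179221 0.10717981 0.10912717] [0.02426945 0.02228524 0.01224387]
0.115 0.13 86 [0.47211231 0.10743413 0.12262264] [0.02682613 0.01912504 0.01441751]
0.13 0.15 120 [0.47164813 0.10664761 0.14029498] [0.02481061 0.0217266  0.01995283]
0.132 0.15 110 [0.47173129 0.1066227  0.14113159] [0.02481061 0.0217266  0.01785328]
0.045 0.075 105 [0.46539207 0.11543323 0.06442364] [0.04984805 0.03986179 0.02841076]
0.14 0.18 139 [0.4738044  0.10334439 0.14981017] [0.02548801 0.02686265 0.01685172]
```

View pics/c.png

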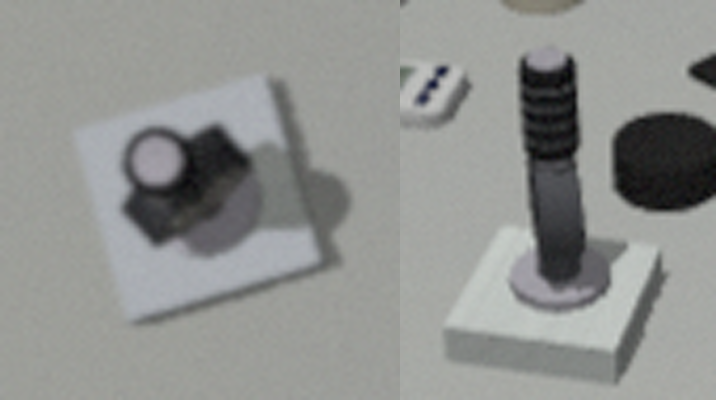

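Run:
```python
from h import *
W=np.load("top0.npy");S=np.load("side0.npy")
def ray(c,u,v,z):
    p=manip.camera_params(c);K,R,t=[np.array(p[k]) for k in("intrinsics","R","t")]
    C=-R.T@t;d=R.T@np.linalg.inv(K)@[u,v,1];return C+d*(z-C[2])/d[2]
print(ray("top",198.6,199,.157), ray("side",190+(550-400)/316*75*1,195+60/400*95,.157))
for w,n in((W[176:240,175:240],'top'),(S[195:275,195:255],'side')):
    w=w.reshape(-1,3)
    P=w[(w[:,2]>.153)&(w[:,2]<.17)&(w[:,0]<.75)&(w[:,0]>.3)];print(n,len(P),P.min(0),P.max(0),P.mean(0))
    for z in(.11,.125,.14): # circle fit r=14 to the handle's side
        P=w[(abs(w[:,2]-z)<.008)&(w[:,0]<.6)&(w[:,0]>.35)][:,:2]
        from scipy.optimize import least_squares
        if len(P)>8: print(z,least_squares(lambda c:np.hypot(*(P-c).T)-.014,[.475,.09],loss='soft_l1',f_scale=.002).x)
o,R=st()
for n,T in(("g",(.474,.098)),("pad",(.4518,-.3067))):
    d=np.array([*T,0])-[*o["position"][:2],0];print(n,np.round(R.T@d,4))
```

```text
[0.47589614 0.09571117 0.157     ] [0.47170781 0.1016282  0.157     ]
top 134 [0.46316059 0.08415966 0.15301239] [0.48945747 0.10850828 0.15966709] [0.47605395 0.0966177  0.15569994]
0.11 [0.47664245 0.09697109]
0.125 [0.47665613 0.09691839]
0.14 [0.47653961 0.09696058]
side 42 [0.46464923 0.08942316 0.15307952] [0.48689998 0.10841608 0.1568855 ] [0.47706046 0.09882756 0.15448522]
0.11 [0.47788796 0.0978578 ]
0.125 [0.47793934 0.09818956]
0.14 [0.47804326 0.09797124]
0.1 [ 0.1574 -0.6045  0.2306] [[0.968, 0.252, -0.0], [0.252, -0.968, 0.001], [-0.0, -0.001, -1.0]] [-0.9 -0.7  0.9] 0.9995893481221543 0.0
g [ 0.4834 -0.6     0.0007]
pad [ 3.599e-01 -2.140e-01  3.000e-04]
```

```bash
python3 -m creep '{"slide":[[0.03,-0.02,0],[0.04,-0.03,0],[0.04,-0.03,0],[0.04,-0.03,0],[0.04,-0.03,0],[0.04,-0.03,0],[0.04,-0.03,0],[0.04,-0.03,0]],"twist":[0,0,0,0,0,0,0,0]}' 100
python3 - <<'E'
from h import *
o,R=st();print(np.round(o["joint_pos"],2),np.round(R.T@(np.array([.477,.0975,.19])-o["position"]),4))
E
```

```text
clock: 1.1
position: [0.4002, -0.3027, 0.2311]
ee_rot: [0.992, 0.127, -0.0, -0.0]
ft_force: [0.6, -0.1, -0.7]
grip_width: 0.998
grasp_force: 0.0
1.1 [ 0.4002 -0.3027  0.2311] [[0.968, 0.252, -0.0], [0.252, -0.968, -0.0], [-0.0, -0.0, -1.0]] [ 0.6 -0.1 -0.7] 0.9976516238219008 0.0
[ 0.89  0.08 -0.35  1.76  0.03  1.3  -0.78] [ 0.1751 -0.3679  0.0411]
```

```bash
python3 -m creep '{"slide":[[0.022,-0.046,0],[0.022,-0.046,0],[0.022,-0.046,0],[0.022,-0.046,0],[0.022,-0.046,0],[0.022,-0.046,0],[0.022,-0.046,0],[0.021,-0.046,0]],"twist":[0,0,0,0,0,0,0,0]}' ; python3 -m creep '{"slide":[[0,0,0],[0,0,0]],"twist":[0,0]}'
python3 - <<'E'
from h import *
o,R=st();print(np.round(o["joint_pos"],2),np.round(R.T@(np.array([.477,.0975,.113])-o["position"]),4))
E
```

```text
clock: 2.1
position: [0.4761, 0.0976, 0.2312]
ee_rot: [0.992, 0.127, 0.0, 0.0]
ft_force: [0.9, 0.2, -0.2]
grip_width: 1.001
grasp_force: 0.0
clock: 2.35
position: [0.476, 0.0955, 0.2309]
ee_rot: [0.992, 0.127, -0.0, 0.0]
ft_force: [-0.1, -1.1, -1.4]
grip_width: 0.998
grasp_force: 0.0
2.35 [0.476  0.0955 0.2309] [[0.968, 0.252, -0.001], [0.252, -0.968, -0.0], [-0.001, 0.0, -1.0]] [-0.1 -1.1 -1.4] 0.997655146675117 0.0
[ 0.46  0.08 -0.78  1.78  0.06  1.3  -1.65] [ 0.0016 -0.0017  0.1179]
```

```bash
python3 -m creep '{"slide":[[0.001,-0.001,0.03],[0.001,-0.001,0.03],[0,0,0.03],[0,0,0.02],[0,0,0.008],[0,0,0],[0,0,0]],"twist":[0,0,0,0,0,0,0]}' ; python3 -m creep '{"slide":[[0,0,0],[0,0,0],[0,0,0],[0,0,0],[0,0,0],[0,0,0],[0,0,0],[0,0,0]],"twist":[0,0,0,0,0,0,0,0]}' 0 50
python3 - <<'E'
from h import *
o,R=st();print(np.round(R.T@(np.array([.477,.0975,.113])-o["position"]),4))
I,D=manip.camera("side");cv2.imwrite("pics/s1.png",cv2.resize(I[130:300,150:320],(595,595),interpolation=2))
E
```

```text
clock: 3.22
position: [0.4782, 0.0983, 0.1141]
ee_rot: [0.992, 0.127, 0.001, 0.0]
ft_force: [0.3, -0.1, 0.7]
grip_width: 1.002
grasp_force: 0.0
clock: 4.22
position: [0.4779, 0.0983, 0.1135]
ee_rot: [0.992, 0.127, 0.0, 0.0]
ft_force: [0.9, -3.4, 4.8]
grip_width: 0.319
grasp_force: 49.4
4.225 [0.4779 0.0983 0.1135] [[0.968, 0.252, 0.001], [0.252, -0.968, -0.0], [0.0, 0.001, -1.0]] [ 0.9 -3.4  4.8] 0.3188269161877762 49.4283252954483
[-0.001   0.0005  0.0005]
```

View pics/s1.png

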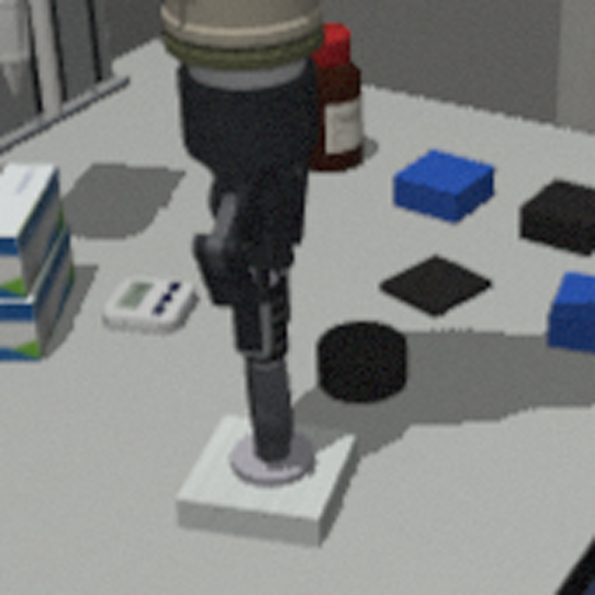

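Gripped: the fingers hold the handle (around (265,330)) and the gauge is upright on its block. I lift it and move to the square block.

```bash
python3 -m creep '{"slide":[[0,0,-0.01],[0,0,-0.02],[0,0,-0.02],[0,0,-0.02],[0,0,-0.01],[0,0,0]],"twist":[0,0,0,0,0,0]}'
python3 - <<'E'
from h import *
o,R=st();print(np.round(R.T@(np.array([.452,-.3067,.1215])-o["position"]),4))
E
```

```text
clock: 5.03
position: [0.4777, 0.0988, 0.1935]
ee_rot: [0.992, 0.127, 0.0, -0.0]
ft_force: [-0.0, 0.5, -3.0]
grip_width: 0.316
grasp_force: 49.4
5.025 [0.4777 0.0988 0.1935] [[0.968, 0.252, 0.001], [0.252, -0.968, 0.0], [0.001, 0.0, -1.0]] [-0.   0.5 -3. ] 0.31575071173112595 49.40386354923248
[-0.1272  0.3859  0.072 ]
```

```bash
python3 -m creep '{"slide":[[-0.004,0.012,0],[-0.008,0.025,0],[-0.012,0.036,0],[-0.012,0.036,0],[-0.012,0.036,0],[-0.012,0.036,0],[-0.012,0.036,0],[-0.012,0.036,0]],"twist":[0,0,0,0,0,0,0,0]}'; python3 -m creep '{"slide":[[-0.012,0.036,0],[-0.012,0.036,0],[-0.010,0.030,0],[-0.006,0.020,0],[-0.003,0.010,0],[0,0,0],[0,0,0],[0,0,0]],"twist":[0,0,0,0,0,0,0,0]}';  python3 - <<'E'
from h import *
o,R=st();print(np.round(R.T@(np.array([.452,-.3067,.1215])-o["position"]),4))
I,D=manip.camera("side");cv2.imwrite("pics/s2.png",cv2.resize(I[100:260,230:390],(560,560),interpolation=2))
E
```

```text
clock: 6.02
position: [0.459, -0.1694, 0.1925]
ee_rot: [0.992, 0.127, -0.001, -0.0]
ft_force: [0.5, 0.8, -1.6]
grip_width: 0.32
grasp_force: 49.4
clock: 7.02
position: [0.4521, -0.3051, 0.1935]
ee_rot: [0.992, 0.128, 0.0, 0.0]
ft_force: [0.2, 0.2, -2.7]
grip_width: 0.317
grasp_force: 49.5
7.025 [ 0.4521 -0.3051  0.1935] [[0.967, 0.253, 0.0], [0.253, -0.967, -0.0], [0.0, 0.0, -1.0]] [ 0.2  0.2 -2.7] 0.3166100588658628 49.45889890193939
[-0.0005  0.0015  0.072 ]
```

View pics/s2.png

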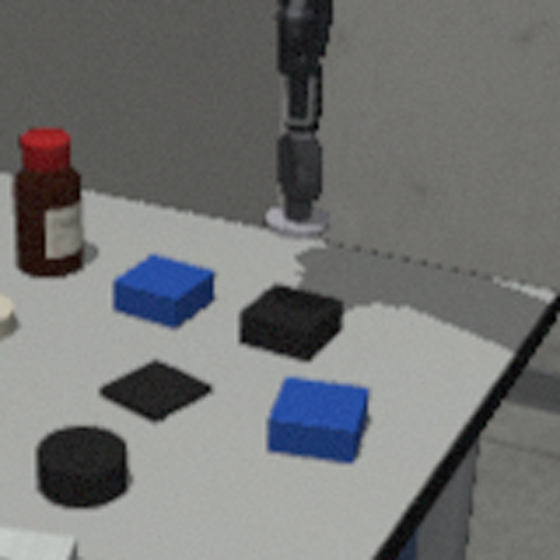

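The gauge hangs upright above the black square block, with the foot at (297,222) and the block at (292,320). Lowering it.

```bash
python3 -m creep '{"slide":[[0,0.001,0.01],[0,0,0.02],[0,0,0.02],[0,0,0.01],[0,0,0.004],[0,0,0.004],[0,0,0],[0,0,0]],"twist":[0,0,0,0,0,0,0,0]}'; python3 -m creep '{"slide":[[0,0,0.001],[0,0,0.001],[0,0,0.001],[0,0,0]],"twist":[0,0,0,0]}'
```

```text
clock: 8.07
position: [0.4522, -0.307, 0.1258]
ee_rot: [0.992, 0.127, 0.0, 0.0]
ft_force: [-1.9, 0.4, 0.5]
grip_width: 0.312
grasp_force: 49.6
clock: 8.57
position: [0.4521, -0.3071, 0.1224]
ee_rot: [0.992, 0.127, 0.0, 0.0]
ft_force: [0.2, 1.0, 1.1]
grip_width: 0.319
grasp_force: 49.6
```

```bash
python3 -m creep '{"slide":[[0,0,0.001],[0,0,0.0005],[0,0,0]],"twist":[0,0,0]}'; python3 -m creep '{"slide":[[0,0,0.0005],[0,0,0.0005],[0,0,0]],"twist":[0,0,0]}'
```

```text
clock: 8.95
position: [0.4523, -0.3072, 0.1215]
ee_rot: [0.992, 0.127, 0.0, 0.0]
ft_force: [-1.5, 1.3, 6.1]
grip_width: 0.316
grasp_force: 50.2
clock: 9.32
position: [0.4525, -0.3073, 0.1214]
ee_rot: [0.992, 0.127, 0.0, 0.001]
ft_force: [-3.0, 2.6, 15.5]
grip_width: 0.315
grasp_force: 50.9
```

```bash
python3 -m creep '{"slide":[[0,0,0.0005],[0,0,0],[0,0,0],[0,0,0],[0,0,0],[0,0,0],[0,0,0],[0,0,0]],"twist":[0,0,0,0,0,0,0,0]}'; python3 -m creep '{"slide":[[0,0,0],[0,0,0],[0,0,0],[0,0,0],[0,0,0],[0,0,0],[0,0,0],[0,0,0]],"twist":[0,0,0,0,0,0,0,0]}';  python3 - <<'E'
from h import *
I,D=manip.camera("side");cv2.imwrite("pics/s3.png",cv2.resize(I[120:230,260:370],(660,600),interpolation=2))
E
```

```text
clock: 10.32
position: [0.4526, -0.3074, 0.1214]
ee_rot: [0.992, 0.127, 0.001, 0.001]
ft_force: [-5.5, 3.0, 19.4]
grip_width: 0.313
grasp_force: 51.3
clock: 11.32
position: [0.4526, -0.3074, 0.1213]
ee_rot: [0.992, 0.127, 0.001, 0.001]
ft_force: [-5.7, 2.6, 18.6]
grip_width: 0.314
grasp_force: 51.3
```

View pics/s3.png

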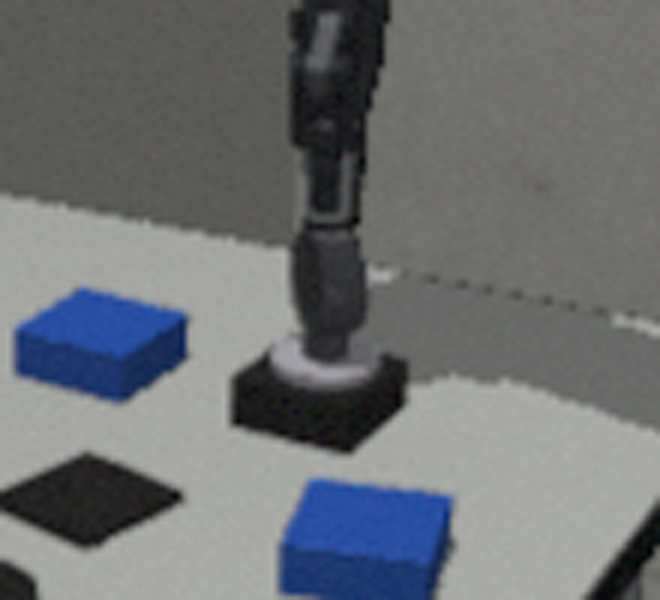

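The foot is flat and centred on the black block, at (325,360). I lift and return to the metal block.

```bash
python3 -m creep '{"slide":[[0,0,-0.004],[0,0,-0.01],[0,0,-0.02],[0,0,-0.02],[0,0,-0.015],[0,0,-0.005],[0,0,0]],"twist":[0,0,0,0,0,0,0]}'
python3 - <<'E'
from h import *
o,R=st();print(np.round(R.T@(np.array([.478,.0995,.1135])-o["position"]),4))
E
```

```text
clock: 12.25
position: [0.4519, -0.307, 0.1931]
ee_rot: [0.992, 0.127, -0.0, 0.0]
ft_force: [-0.4, 0.7, -2.8]
grip_width: 0.316
grasp_force: 49.6
12.25 [ 0.4519 -0.307   0.1931] [[0.968, 0.252, -0.0], [0.252, -0.968, -0.0], [-0.0, -0.0, -1.0]] [-0.4  0.7 -2.8] 0.315691914115865 49.58595871925354
[ 0.1277 -0.3868  0.0796]
```

```bash
python3 -m creep '{"slide":[[0.004,-0.012,0],[0.008,-0.025,0],[0.012,-0.036,0],[0.012,-0.036,0],[0.012,-0.036,0],[0.012,-0.036,0],[0.012,-0.036,0],[0.012,-0.036,0]],"twist":[0,0,0,0,0,0,0,0]}'; python3 -m creep '{"slide":[[0.012,-0.036,0],[0.012,-0.036,0],[0.010,-0.030,0],[0.006,-0.020,0],[0.003,-0.010,0],[0,0,0],[0,0,0],[0,0,0]],"twist":[0,0,0,0,0,0,0,0]}';  python3 - <<'E'
from h import *
o,R=st();print(np.round(R.T@(np.array([.478,.0995,.1135])-o["position"]),4))
E
```

```text
clock: 13.25
position: [0.4688, -0.0389, 0.1928]
ee_rot: [0.992, 0.127, -0.0, 0.0]
ft_force: [1.6, 0.2, -2.5]
grip_width: 0.316
grasp_force: 49.6
clock: 14.25
position: [0.4779, 0.0967, 0.1932]
ee_rot: [0.992, 0.126, -0.0, 0.0]
ft_force: [-0.2, 0.4, -2.7]
grip_width: 0.313
grasp_force: 49.5
14.25 [0.4779 0.0967 0.1932] [[0.968, 0.251, -0.0], [0.251, -0.968, -0.0], [-0.0, 0.0, -1.0]] [-0.2  0.4 -2.7] 0.31321039966862535 49.54983115196228
[ 0.0008 -0.0027  0.0797]
```

```bash
python3 -m creep '{"slide":[[0.001,-0.003,0.01],[0,0,0.02],[0,0,0.02],[0,0,0.018],[0,0,0.006],[0,0,0.003],[0,0,0],[0,0,0]],"twist":[0,0,0,0,0,0,0,0]}'; python3 -m creep '{"slide":[[0,0,0.001],[0,0,0.001],[0,0,0],[0,0,0]],"twist":[0,0,0,0]}'
python3 - <<'E'
from h import *
I,D=manip.camera("side");cv2.imwrite("pics/s4.png",cv2.resize(I[180:300,170:290],(600,600),interpolation=2))
E
```

```text
clock: 15.25
position: [0.4784, 0.1008, 0.1168]
ee_rot: [0.992, 0.127, 0.0, 0.0]
ft_force: [-0.2, -0.9, -2.7]
grip_width: 0.317
grasp_force: 49.5
clock: 15.75
position: [0.478, 0.1007, 0.1143]
ee_rot: [0.992, 0.127, -0.0, 0.0]
ft_force: [-0.0, -0.9, -3.3]
grip_width: 0.316
grasp_force: 49.5
```

View pics/s4.png

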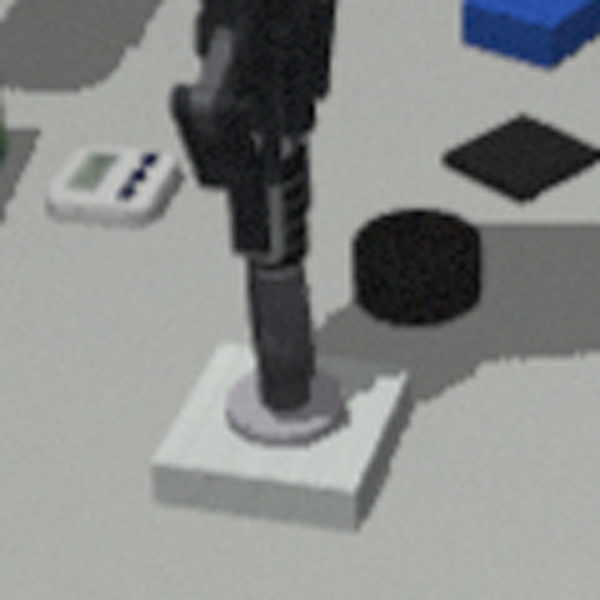

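The foot, at (285,408), is over the middle of the block and just above its top. I lower it to contact.

```bash
python3 -m creep '{"slide":[[0,0,0.0005],[0,0,0.0005],[0,0,0],[0,0,0]],"twist":[0,0,0,0]}'; python3 -m creep '{"slide":[[0,0,0.0005],[0,0,0],[0,0,0]],"twist":[0,0,0]}'
```

```text
clock: 16.3
position: [0.4782, 0.1007, 0.1135]
ee_rot: [0.992, 0.127, 0.0, 0.0]
ft_force: [-0.8, -0.8, 1.2]
grip_width: 0.315
grasp_force: 49.9
clock: 16.68
position: [0.4785, 0.1008, 0.1134]
ee_rot: [0.992, 0.127, 0.0, 0.0]
ft_force: [-1.3, -1.2, 6.9]
grip_width: 0.317
grasp_force: 50.5
```

In contact. Opening the gripper, then retreating straight up.

```bash
python3 -m creep '{"slide":[[0,0,-0.0005],[0,0,0],[0,0,0],[0,0,0],[0,0,0],[0,0,0],[0,0,0],[0,0,0]],"twist":[0,0,0,0,0,0,0,0]}' 100 20; python3 -m creep '{"slide":[[0,0,-0.01],[0,0,-0.03],[0,0,-0.03],[0,0,-0.03],[0,0,-0.03],[-0.04,0,0],[-0.05,0,0],[0,0,0]],"twist":[0,0,0,0,0,0,0,0]}'
python3 - <<'E'
from h import *
I,D=manip.camera("side");cv2.imwrite("pics/s5.png",cv2.resize(I[180:300,170:290],(600,600),interpolation=2))
w=world("side",D)[195:275,195:255].reshape(-1,3)
from scipy.optimize import least_squares
for z in(.11,.125,.14):
    P=w[(abs(w[:,2]-z)<.008)&(w[:,0]<.6)&(w[:,0]>.35)][:,:2]
    print(z,least_squares(lambda c:np.hypot(*(P-c).T)-.014,[.475,.09],loss='soft_l1',f_scale=.002).x)
E
```

```text
clock: 17.68
position: [0.478, 0.1007, 0.1133]
ee_rot: [0.992, 0.127, 0.0, 0.0]
ft_force: [-0.2, -0.4, -0.1]
grip_width: 1.0
grasp_force: 0.0
clock: 18.68
position: [0.3892, 0.0773, 0.2444]
ee_rot: [0.992, 0.127, 0.001, 0.002]
ft_force: [1.7, 0.6, -0.1]
grip_width: 1.0
grasp_force: 0.0
0.11 [0.47844149 0.10062161]
0.125 [0.4783861  0.10083022]
0.14 [0.4785184 0.100899 ]
```

View pics/s5.png

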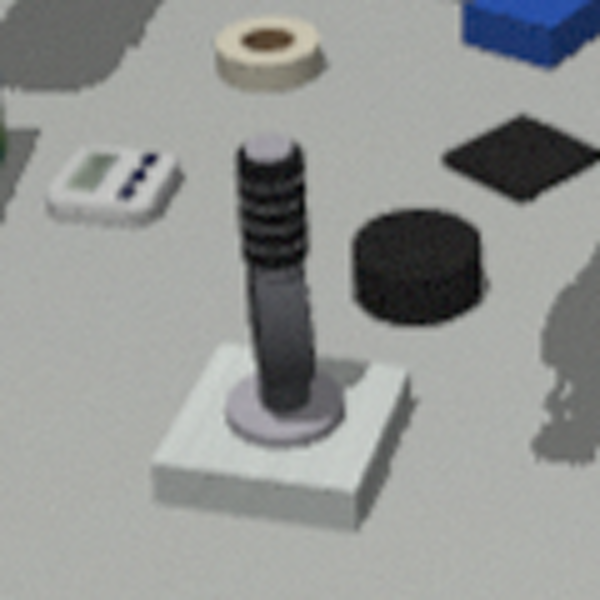

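The gauge stands upright and centred on its block, with the foot at (285,408). The measured axis (0.4785, 0.1007) is within about 2 mm of the block's centre.

```bash
python3 -c "
from workcell import manip
print(manip.hand_in())"
```

```text
the job is handed in; nothing more can be done
None
```

The gauge was pressed flat on the middle of the square rubber block for just over two seconds at about 19 N, then stood back upright on its metal block, about 2 mm off centre by camera, released with the gripper clear, and handed in at about 19 s; the verdict was not shown.

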